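# Turn the yo-yo in the cam jig and hold the cam arm on its stop

### The arm

A 6-joint arm with a two-finger parallel gripper is mounted at the origin on the work surface. World frame = base frame: x ahead of the robot, y to its left, z up, the work surface at z = 0. Lengths are in m, angles in rad, forces in N, time in s.
With the tool pointing down it reaches from about 0.275 to 0.725 m from the base axis. Payload 5.6 kg.
Tool frame: the origin (TCP) lies midway between the tips of the shut fingers; the grasp point (between the pads) lies r.grasp_offset behind it (r.grasp_offset is the distance from the TCP to the grasp point, in m); z points along the fingers, y is the line along which they close (so a half turn about z gives the same grasp; the last joint's range is limited). The gripper opens to 85 mm and grips with 20 to 120 N. Pads are 22 mm wide; open, the fingers measure 114 mm over their backs; the gripper's body (76 mm by 85 mm) begins 54 mm behind the grasp point. The pads swing forward as they close: fully open they stand 13 mm farther back than shut.
Start: joints at [1.386, 0.255, 0.108, 0, -1.424, -0.285], TCP at [0.249, 0.49, 0.231] pointing down, gripper open.
Joint ranges: [-2.95, 2.95], [-1.21, 1.97], [-1.09, 1.5], [-2.87, 1.71], [-2.94, -0.07], [-3.05, 3.05]. Speed limits (rad/s): [2.57, 2.57, 3.14, 3.14, 3.14, 3.14].

### API

Orientations are given as a unit quaternion [w, x, y, z].
In Python, from station import r gives the robot as it stands.
- The arm moves only by the tool carry_out, never from a script. Its arguments are lists of equal length, an entry for each row: "translation": the shift along the world's x, y, z in m, a list of three; "rot": the turn, a rotation vector about the world's x, y, z in degrees, a list of three; "jaw": the closure in counts, from 0 (fully open) to 255 (shut). A call has 1 to 12 rows; each row is the pose to reach, as a shift and turn from the pose commanded when the call began; what a row does not reach only later rows make up. A row lasts 1/12 s, in which the tool goes at most 41.7 mm and 7.16 degrees, less where a joint would pass 70% of its speed; a pose out of reach is approached as far as the arm can. A call with a gripper value outside its range is refused whole. The fingers move at their own pace and stop on an object; the grip force is fixed at half the most. Time passes only in rows, so rows that repeat a pose let the fingers close. It gives the time, the measured TCP pose, the force, the opening and the grip force at its end, in the units of the state.
- r.state(): the state, without advancing time (a new reading comes with each control period).
- r.grab_frame(name): name is "scene" or "top" or "wrist"; returns (picture, depth): 480x640x3 uint8, red, green, blue; 480x640 float32, m along the optical axis (not along the pixel's ray), 0 where there is no reading.
- r.camera_info(name): a dict with "camera_matrix" (3x3 intrinsics, pixels), "dist" ([k1, k2, p1, p2, k3] as OpenCV has them; the pictures are not rectified), "extrinsics" (4x4, takes a point from camera to world coordinates). Camera axes: x right, y down, z forward; pixel columns grow to the right and rows downward; lengths in m; the calibration is good to about 2 mm. A picture is of the moment at which its call begins: read the wrist's pose just before it. camera_info takes no time and is no camera call; for the wrist camera it gives the pose at the moment of the call.
- r.sign_off(): hands the job in; it is judged then, once.
The state is a dict: "time": time; "qpos": joint angles; "qvel": joint speeds; "joint_torque": joint torques, N m; "position": TCP position; "tool_rot": TCP orientation; "force": force on the tool from outside, world axes, zero at the start; "ft_torque": the same for the moment, N m; "opening": opening from 0.0 (shut) to 1.0 (fully open); "grasp_force": force on a finger pad.
Only numpy, scipy, OpenCV 4.12 (cv2) and the standard library are available. Lean on these libraries where they do the work, as an engineer would, in place of code of your own. Each camera call takes 0.05 s, during which the arm holds its last target. There are 200 camera calls.

### The job

Lift the gold yo-yo out of the open cam jig, turn it half round so that the face with the steel axle screw, now towards you, looks away from you to my side of the bench, and lower it back onto the jig's floor between the jaws, without dropping it. Then swing the jig's red-handled cam arm forward against its return spring until it is hard on its stop and the yo-yo is clamped, and finish still holding the arm there, because it springs back if let go and I need both hands for the axle screw. Leave the tin cup of hex keys, the orange spinning top and the brass axle where they are.

Things in the scene. Friction and masses are not known exactly. Their poses are not given: they have to be found in the camera images.
- jig: Aluminium cam-lock jig bolted to the bench, yaw within 0.25 rad. Origin at bench height under the seat; x points away from the robot to the tuner's side, y left, z up. Base plate 100 mm (x), y -80 to +135 mm, top 18 mm above the bench. Fixed jaw's green face at y = -32.5 mm, open sliding jaw's at +32.5 (65 mm gap). Jaws are 48 mm wide (x -24 to +24), 66 mm above the bench; both x sides open.
- seat (a point): Point on the jig's floor (18 mm above the bench) midway between the open jaws, axes as the jig's. The yo-yo stands here on edge with its axle along jig x, its middle 28 mm above this point; clamping rolls it about 4.5 mm towards -y, to the fixed jaw.
- yoyo: Loose gold bimetal yo-yo with steel rims, 56 mm diameter, 44 mm wide, 68 g, on edge between the jaws. Origin at its middle, 46 mm above the bench. Its x axis is the axle, from the axle-screw face (-x, towards the robot at the start, within 0.06 rad of jig x) to the blue-capped face (+x); it may roll about it. The rims' flat outer faces, 44 mm apart, can be pinched from above.
- screw_face (a point): Centre of the yo-yo's axle-screw face (gold dish, steel screw with dark hex socket), on the axle 22 mm from the yo-yo's middle; axes as the yo-yo's.
- cam_arm (a joint): Cam arm angle about its upright pivot, rad: 0 at rest (arm points 150 deg anticlockwise from jig +x: towards the robot, a little left), grows clockwise seen from above to 1.5 on the stop pin (64 deg from jig +x: away and left). A spring drives it back: 0.27 N m at rest, 0.72 at the stop (7.6 N at the handle). Its cam closes the sliding jaw, whose sprung face presses the yo-yo with about 12 N.
- cam_handle (a point): On the axis of the cam arm's upright red handle, a 14 mm cylinder from 51 to 93 mm above the bench; the point is 75 mm above the bench, 95 mm from the pivot axis. The steel arm below it reaches 51 mm above the bench. It can be pinched from above and may turn in the fingers.
- cam_pivot (a point): Point on the upright pivot axis of the cam arm, 75 mm above the bench, at y = +83 mm in the jig's frame; axes as the jig's.
- slide_jaw (a joint): Closing travel of the sliding jaw, m: 0 open (65 mm between the jaws), 0.012 with the cam arm on its stop. It follows the cam arm only.
- jaw_face_mid (a point): Middle of the sliding jaw's green soft face, 40 mm above the bench.
- jaw_face: The sprung soft face of the sliding jaw, a green-faced plate of 48 by 44 mm on the jaw's side towards the yo-yo.
- cup: Bystander: tin cup, 66 mm across and 85 mm high, with a bundle of steel hex keys standing up to 140 mm high. Origin under its middle. Leave it.
- top: Bystander: orange spinning top, 52 mm across, 54 mm long, resting tilted on its cone. Leave it.
- axle: Bystander: brass axle, a rod of 8 mm diameter and 45 mm length lying on the green rubber grip pad. Leave it.
- grip_pad: Green rubber grip pad, 110 by 90 mm and 4 mm thick, fixed to the bench, under the brass axle. Origin under its middle.
Things that resemble listed ones, but are neither listed nor needed, are in the scene too. Of the things like the yoyo, leave any that is green; of the rest the larger one is meant.

How it is judged:
On the way, in this order (a step that is already met when the one before it is completed fails the run):
1. the yo-yo, turned half round, is lowered onto the jig's floor between the open jaws while still in the fingers (x of yoyo in the frame of seat between -0.008 and 0.008 m and y of yoyo in the frame of seat between -0.012 and 0.012 m and z of yoyo in the frame of seat between 0.024 and 0.033 m and angle between the x axis of yoyo and the x axis of jig, either way round below 0.2 rad and x of screw_face in the frame of seat above 0.012 m and contact force between the fingers and yoyo above 0.5 N and value of joint cam_arm below 0.4 rad), for 0.1 s.
2. the yo-yo is let go, still turned and seated (x of yoyo in the frame of seat between -0.008 and 0.008 m and y of yoyo in the frame of seat between -0.012 and 0.012 m and z of yoyo in the frame of seat between 0.024 and 0.033 m and angle between the x axis of yoyo and the x axis of jig, either way round below 0.2 rad and x of screw_face in the frame of seat above 0.012 m and contact force between each of the arm, the fingers and yoyo below 0.1 N and value of joint cam_arm below 0.4 rad), for 0.1 s.
3. the cam arm is swung forward onto its stop (value of joint cam_arm above 1.43 rad), for 0.2 s.
At the end, for the whole second after the job is handed in: Fingers hold the cam arm within 0.07 rad of its stop (at least 2 N); the yo-yo, untouched by the fingers, stands on the jig floor squeezed between both jaws (at least 4 N), axle-screw face to the tuner's side (axle within 0.2 rad of jig x; 8 mm of the seat along x, 12 mm along y) (x of yoyo in the frame of seat between -0.008 and 0.008 m and y of yoyo in the frame of seat between -0.012 and 0.012 m and z of yoyo in the frame of seat between 0.024 and 0.033 m and angle between the x axis of yoyo and the x axis of jig, either way round below 0.2 rad and x of screw_face in the frame of seat above 0.012 m and value of joint cam_arm above 1.43 rad and contact force between the fingers and cam_arm above 2 N and contact force between each of jaw_face, jig and yoyo above 4 N and contact force between the fingers and yoyo below 0.1 N); the arm keeps its last pose, push and grip.
It fails at once if the tin cup of hex keys is moved by more than 25 mm (distance of cup from where it was at the start of the episode above 0.025 m).
It fails at once if the orange spinning top is moved by more than 25 mm (distance of top from where it was at the start of the episode above 0.025 m).
It fails at once if the brass axle is moved by more than 25 mm (distance of axle from where it was at the start of the episode above 0.025 m).
It also fails if it takes over 61 s, if anything falls off the work surface, if the arm or the gripper's body presses on something with over 40 N, if the wrist force passes 120 N, or if a joint passes its speed limit or range.

## Working session

There is one attempt and no reset: what is moved stays moved. The work goes in short steps, Python scripts to look and compute and a tool call to move; the robot and the scene stay as the last step left them, time stands still between calls to the robot, and variables do not carry over. Pictures are saved under pics/ and viewed, at most 10 in all, crops included, and the job is handed in when it is done.

Besides the shell and the picture viewer there is one more tool, called after "Emit:" in YAML: its name, and indented under it one key for each argument. carry_out: Moves the arm, as the interface text tells. Its arguments: {"type":"object","properties":{"translation":{"type":"array"},"rot":{"type":"array"},"jaw":{"type":"array"}},"required":["translation","rot","jaw"]}

```bash
ls; mkdir -p pics
python3 - <<'E'
from station import r
import cv2,numpy as np
print(r.state()); print(r.grasp_offset)
for n in("scene","top"):
    p,d=r.grab_frame(n); cv2.imwrite(f"pics/{n}0.png",p[:,:,::-1]); np.savez(f"{n}0.npz",p=p,d=d)
    c=r.camera_info(n); print(n,c)
E
```

```text
pics
{'time': 0.0, 'qpos': array([ 1.38561553e+00,  2.55722595e-01,  1.06963820e-01, -4.31730008e-04,
       -1.42388054e+00, -2.84600963e-01]), 'qvel': array([-0.00041359,  0.00092134,  0.00195721, -0.00068841, -0.00041267,
       -0.00025567]), 'joint_torque': array([ 1.53071314e-04, -3.86634099e+01,  2.37934935e+01,  5.36514133e+00,
       -6.13366021e-03,  3.18821103e-07]), 'position': array([0.24871616, 0.48998715, 0.2303991 ]), 'tool_rot': array([ 9.30965178e-04,  9.72531908e-01, -2.32767683e-01, -1.67457898e-04]), 'force': array([-0.01122236, -0.15299014, -0.05433924]), 'ft_torque': array([ 0.00944598, -0.05284299,  0.06532777]), 'grasp_force': 0.0, 'opening': 0.9988448536494277}
0.0187
scene {'camera_matrix': array([[498.58275525,   0.        , 311.14643108],
       [  0.        , 498.58275525, 240.01706403],
       [  0.        ,   0.        ,   1.        ]]), 'dist': array([-0.05419154,  0.        ,  0.        ,  0.        ,  0.        ]), 'extrinsics': array([[-0.82301083,  0.46093066, -0.33195797,  0.94238439],
       [ 0.56795977,  0.65886109, -0.49327859,  0.53281044],
       [-0.00865304, -0.5945124 , -0.80403988,  0.89087483],
       [ 0.        ,  0.        ,  0.        ,  1.        ]])}
top {'camera_matrix': array([[440.21407445,   0.        , 328.54947593],
       [  0.        , 440.21407445, 247.62392855],
       [  0.        ,   0.        ,   1.        ]]), 'dist': array([0.00624527, 0.        , 0.        , 0.        , 0.        ]), 'extrinsics': array([[ 0.01516865, -0.99230694,  0.12286922,  0.47932954],
       [-0.99943544, -0.01136261,  0.03161804,  0.0242369 ],
       [-0.02997868, -0.12327946, -0.99191908,  0.96439286],
       [ 0.        ,  0.        ,  0.        ,  1.        ]])}
```

View pics/scene0.png

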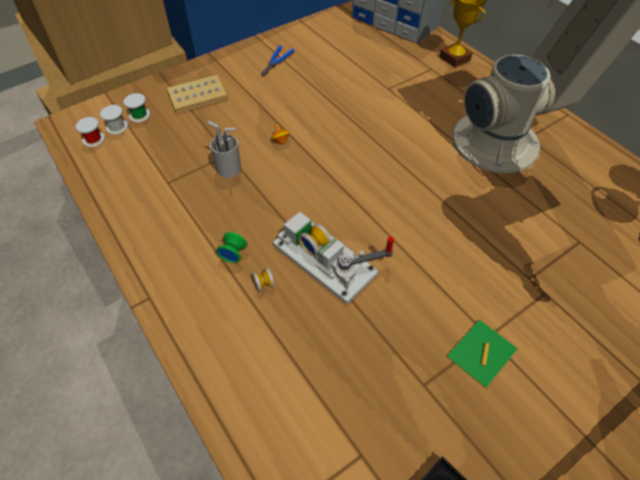

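View pics/top0.png

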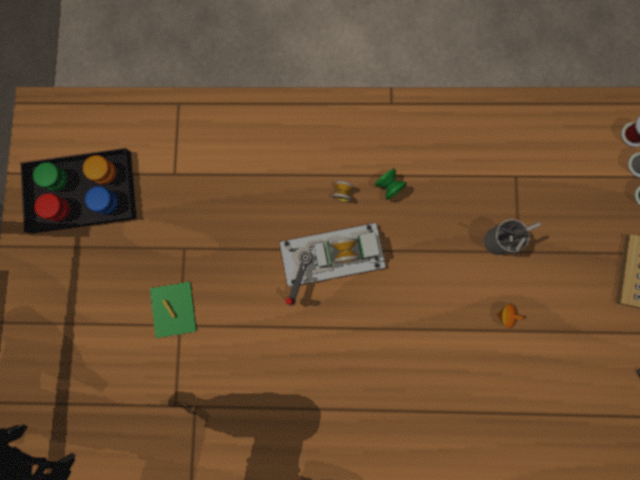

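The jig is at top (335,253) with the gold yo-yo at (345,250) and the red handle at (290,301). The cup is at (513,237), the top at (511,316), and the axle on its pad at (170,309). The green yo-yo (390,183) and the small gold one (343,190) stay alone.

```bash
cat > h.py <<'E'
from station import r
import cv2,numpy as np
def pts(info,d):
    K,D,T=info["camera_matrix"],info["dist"],info["extrinsics"]
    v,u=np.mgrid[:480,:640]
    n=cv2.undistortPoints(np.stack([u,v],-1).reshape(-1,1,2).astype(float),K,D).reshape(480,640,2)
    return np.dstack([n,np.ones((480,640))])*d[...,None]@T[:3,:3].T+T[:3,3]
def ray(info,uv,z):
    K,D,T=info["camera_matrix"],info["dist"],info["extrinsics"]
    n=cv2.undistortPoints(np.array(uv,float).reshape(-1,1,2),K,D).reshape(-1,2)
    w=np.c_[n,np.ones(len(n))]@T[:3,:3].T
    return T[:3,3]+w*((z-T[2,3])/w[:,2])[:,None]
def hsv(p): return cv2.cvtColor(p,cv2.COLOR_RGB2HSV)
E
python3 - <<'E'
from h import *
for n in("top","scene"):
    f=np.load(n+"0.npz");c=r.camera_info(n);P=pts(c,f["d"]);H=hsv(f["p"])
    h,s,v=H[...,0],H[...,1],H[...,2]
    roi=(abs(P[...,0]-.47)<.13)&(abs(P[...,1]-0.02)<.18)&(f["d"]>0)
    tablez=np.median(P[...,2][roi&(s>120)&(h<20)&(P[...,2]<.01)])
    m=roi&(s<60)&(P[...,2]>.012)&(P[...,2]<.025)
    m=cv2.morphologyEx(m.astype(np.uint8),cv2.MORPH_OPEN,np.ones((3,3)))
    k,l,st,_=cv2.connectedComponentsWithStats(m); 
    keep=np.isin(l,[i for i in range(1,k) if st[i,4]>60])
    q=P[keep][:,:2].astype(np.float32)
    R=cv2.minAreaRect(q); print(n,"tablez",tablez,"plate",len(q),R,np.round(cv2.boxPoints(R),4).tolist(), "z",np.median(P[keep][:,2]))
    red=roi&((h<6)|(h>174))&(s>170)&(v>90)&(P[...,2]>.03)
    print("red",red.sum(),P[red].mean(0),P[red].max(0))
    g=roi&(h>40)&(h<85)&(s>60)&(P[...,2]>.03)
    k,l,st,cc=cv2.connectedComponentsWithStats(g.astype(np.uint8))
    for i in range(1,k):
        if st[i,4]>8: print("green",st[i,4],cc[i],P[l==i].mean(0))
    y=roi&(h>15)&(h<32)&(s>110)&(P[...,2]>.035)
    print("gold",y.sum(),np.median(P[y],0),P[y].max(0))
    if n=="top":
        uv=np.argwhere(red)[:,::-1]; print("red ray z.09",ray(c,[uv.mean(0)],.085))
    x0,y0,x1,y1=(265,210,405,315) if n=="top" else (255,195,415,315)
    cr=f["p"][y0:y1,x0:x1,::-1]; cv2.imwrite(f"pics/{n}crop.png",cv2.resize(cr,(x1-x0)*5 and None,fx=5,fy=5) if 0 else cv2.resize(cr,None,fx=5,fy=5,interpolation=cv2.INTER_CUBIC))
E
```

```text
top tablez -0.0004378135571856401 plate 1438 ((0.5575682520866394, 0.0462479367852211), (0.08494986593723297, 0.2240767776966095), 0.3030925989151001) [[0.5145000219345093, 0.15809999406337738], [0.5156999826431274, -0.06599999964237213], [0.600600004196167, -0.06560000032186508], [0.599399983882904, 0.15850000083446503]] z 0.01758459878876495
red 31 [0.4810506  0.12991816 0.09261946] [0.48624623 0.13646937 0.09524119]
green 35 [328.71428571 254.31428571] [0.57737672 0.05249547 0.06049976]
green 29 [361.06896552 251.44827586] [ 0.5849149  -0.01447629  0.05353185]
gold 223 [0.58899169 0.02107783 0.06165239] [0.59974245 0.04618531 0.07436323]
red ray z.09 [[0.48106424 0.13084064 0.085     ]]
scene tablez 3.4195407670578604e-05 plate 678 ((0.564541220664978, 0.1058400571346283), (0.08726336061954498, 0.0948135033249855), 10.283365249633789) [[0.5131000280380249, 0.14470000565052032], [0.5300999879837036, 0.05139999836683273], [0.6158999800682068, 0.06700000166893005], [0.5989999771118164, 0.16030000150203705]] z 0.018658167529004843
red 58 [0.48432954 0.13410767 0.08011867] [0.48830995 0.13876419 0.0956228 ]
green 72 [306.63888889 227.72222222] [ 0.58594039 -0.0133113   0.05327679]
green 17 [325.82352941 245.23529412] [0.57923449 0.04740573 0.05322321]
gold 238 [0.57950199 0.02565113 0.06096056] [0.59890268 0.0418544  0.07443375]
```

View pics/topcrop.png

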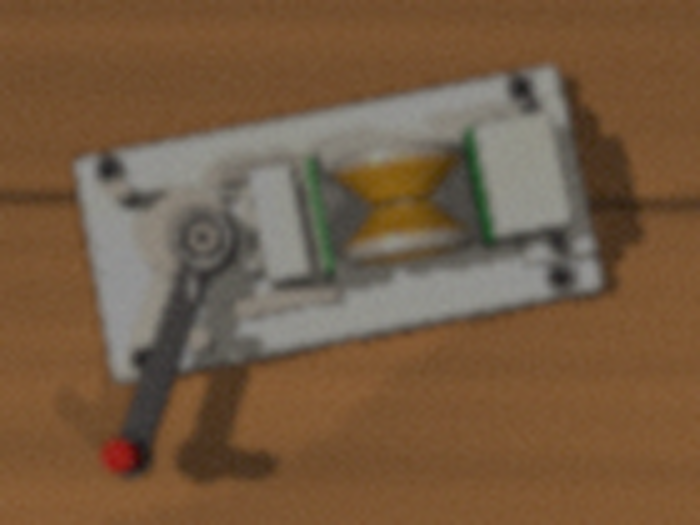

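The crop shows the plate corners at about (75,160), (555,65), (605,290) and (115,380), the pivot at (202,238), the yo-yo waist at (400,203) and the handle at (122,455). My ROI clipped the far plate edge, so I'll redo it with a wider one.

Run:
```python
from h import *
f=np.load("top0.npz");c=r.camera_info("top");P=pts(c,f["d"]);H=hsv(f["p"])
h,s,v=H[...,0],H[...,1],H[...,2]
roi=(abs(P[...,0]-.57)<.13)&(abs(P[...,1]-0.04)<.16)&(f["d"]>0)
m=(roi&(s<75)&(v>80)&(P[...,2]>.008)).astype(np.uint8)
m=cv2.morphologyEx(m,cv2.MORPH_OPEN,np.ones((3,3)))
k,l,st,_=cv2.connectedComponentsWithStats(m);i=1+np.argmax(st[1:,4])
def rep(tag,q):
    R=cv2.minAreaRect(q.astype(np.float32));print(tag,len(q),R)
    return R
keep=(l==i)&(P[...,2]<.026); rep("plate",P[keep][:,:2])
# edges by ray on hand-read corners
uv=np.array([[75,160],[555,65],[605,290],[115,380]])/5+[265,210]-.4
C=ray(c,uv,.018)[:,:2];print(C, C.mean(0)); e=(C[1]-C[0]+C[2]-C[3])/2; print("len",np.linalg.norm(e),"yaw",np.arctan2(e[1],e[0])+np.pi/2, "w",np.linalg.norm(C[0]-C[3]))
for yaw in [np.arctan2(e[1],e[0])+np.pi/2]:
    x=np.array([np.cos(yaw),np.sin(yaw)]);y=np.array([-x[1],x[0]])
    o=C.mean(0)-.0275*y; print("seat",o)
    print("pivot",o+.083*y,"handle pred",o+.083*y+.095*(np.cos(np.radians(150))*x+np.sin(np.radians(150))*y))
print("pivot ray",ray(c,[[202/5+265-.4,238/5+210-.4]],.06),"waist ray",ray(c,[[400/5+265-.4,203/5+210-.4]],.05))
g=roi&(h>40)&(h<85)&(s>60)&(P[...,2]>.03)
for a in("318,160","330,272","466,130","490,240"): 
    q=np.array(eval(a))/5+[265-.4,210-.4];print(a,ray(c,[q],.062))
```

```text
plate 2278 ((0.58294278383255, 0.047367461025714874), (0.10047858953475952, 0.21505647897720337), 11.847515106201172)
[[ 0.60855888  0.1612686 ]
 [ 0.65258415 -0.04716238]
 [ 0.55475682 -0.0687642 ]
 [ 0.51327833  0.1412365 ]] [0.58229455 0.04664463]
len 0.21353920261517315 yaw 0.20156838870950455 w 0.09736358639988661
seat [0.58780022 0.0197014 ]
pivot [0.5711831  0.10102096] handle pred [0.4810666  0.13108782]
pivot ray [[0.57083686 0.10150221 0.06      ]] waist ray [[0.58755449 0.0197389  0.05      ]]
318,160 [[0.60366586 0.05391569 0.062     ]]
330,272 [[0.55722026 0.04826704 0.062     ]]
466,130 [[ 0.61687337 -0.00717291  0.062     ]]
490,240 [[ 0.57124568 -0.01734478  0.062     ]]
```

Plate fits 100 × 215 mm, so the measurement holds: yaw 11.85°, seat at (0.5885, 0.0205). I'm moving above it with the fingers closing along jig x.

Emit:
carry_out:
  translation:
    - [0.28, -0.385, -0.03]
    - [0.28, -0.385, -0.03]
    - [0.28, -0.385, -0.03]
    - [0.28, -0.385, -0.03]
    - [0.28, -0.385, -0.03]
    - [0.28, -0.385, -0.03]
    - [0.28, -0.385, -0.03]
    - [0.28, -0.385, -0.03]
    - [0.28, -0.385, -0.03]
    - [0.28, -0.385, -0.03]
    - [0.28, -0.385, -0.03]
    - [0.28, -0.385, -0.03]
  rot:
    - [0, 0, -51.2]
    - [0, 0, -51.2]
    - [0, 0, -51.2]
    - [0, 0, -51.2]
    - [0, 0, -51.2]
    - [0, 0, -51.2]
    - [0, 0, -51.2]
    - [0, 0, -51.2]
    - [0, 0, -51.2]
    - [0, 0, -51.2]
    - [0, 0, -51.2]
    - [0, 0, -51.2]
  jaw: [0, 0, 0, 0, 0, 0, 0, 0, 0, 0, 0, 0]

```text
time: 1.1
position: [0.5303, 0.1017, 0.2003]
tool_rot: [0.001, 0.776, -0.631, -0.0]
force: [-0.9, 0.7, 0.0]
opening: 0.996
grasp_force: 0.0
```

Emit:
carry_out:
  translation:
    - [0.02, -0.028, -0.01]
    - [0.04, -0.056, -0.02]
    - [0.0595, -0.0845, -0.03]
    - [0.0595, -0.0845, -0.03]
    - [0.0595, -0.0845, -0.03]
  rot:
    - [0, 0, 0]
    - [0, 0, 0]
    - [0, 0, 0]
    - [0, 0, 0]
    - [0, 0, 0]
  jaw: [0, 0, 0, 0, 0]

```text
time: 1.52
position: [0.5883, 0.0192, 0.1694]
tool_rot: [0.001, 0.776, -0.631, -0.001]
force: [-0.8, 1.3, -0.3]
opening: 1.003
grasp_force: 0.0
```

Run:
```python
from h import *
s=r.state();print(s["position"],s["tool_rot"],s["qpos"])
c=r.camera_info("wrist");p,d=r.grab_frame("wrist");print(c["extrinsics"].round(3).tolist())
np.savez("w0.npz",p=p,d=d,T=c["extrinsics"],K=c["camera_matrix"],D=c["dist"])
cv2.imwrite("pics/w0.png",p[:,:,::-1])
```

```text
[0.5882785  0.01920352 0.16938861] [ 0.00134639  0.77550185 -0.63134291 -0.00109122] [ 2.97856859e-01  3.57706890e-01  9.41741880e-02 -3.27522773e-04
 -1.31071529e+00 -9.35455157e-02]
[[-0.979, -0.191, -0.071, 0.606], [-0.203, 0.925, 0.32, -0.064], [0.004, 0.328, -0.945, 0.311], [0.0, 0.0, 0.0, 1.0]]
```

View pics/w0.png

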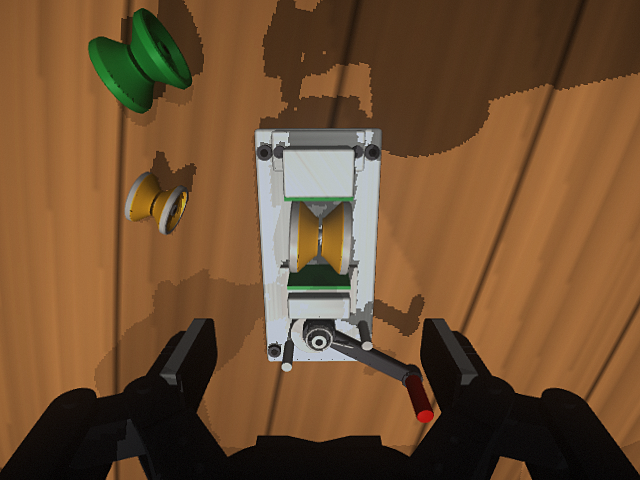

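The wrist view shows the yo-yo at (321,238) between the green faces, with its axle nearly along the jig. The shoulder is offset, so q6 is now −0.09 and a half turn must go positive, to just under 3.05. I'll stop a few degrees short. Next I measure the yo-yo's yaw.

Run:
```python
from h import *
f=np.load("w0.npz");c=dict(camera_matrix=f["K"],dist=f["D"],extrinsics=f["T"]);P=pts(c,f["d"]);h,s,v=np.moveaxis(hsv(f["p"]),-1,0)
y=np.array([-.205,.979]);x=np.array([.979,.205]);o=np.array([.5886,.0205])
J=np.dstack([(P[...,:2]-o)@x,(P[...,:2]-o)@y,P[...,2]])
m=(abs(J[...,0])<.04)&(abs(J[...,1])<.029)&(J[...,2]>.05)&(f["d"]>0)&~((h>40)&(h<90)&(s>80))
q=J[m];print(m.sum(),q.min(0),q.max(0))
for zt in(.06,.066):
  k=q[q[:,2]>zt];R=cv2.minAreaRect(k[:,:2].astype(np.float32));print(zt,R)
# rim edges along y bins
for b in np.arange(-.02,.021,.005):
    k=q[abs(q[:,1]-b)<.003]; 
    if len(k)>5: print(round(b,3),np.percentile(k[:,0],[1,99]).round(4),k[:,2].max().round(4))
mj=(abs(J[...,0])<.03)&(J[...,1]<-.032)&(J[...,1]>-.06)&(J[...,2]>.06)
print("fixed jaw",np.percentile(J[mj],[1,99],axis=0).round(4))
mj=(abs(J[...,0])<.03)&(J[...,1]>.032)&(J[...,1]<.06)&(J[...,2]>.06)
print("slide jaw",np.percentile(J[mj],[1,99],axis=0).round(4))
```

```text
19428 [-0.03999583 -0.02895407  0.05000518] [0.03999982 0.02239686 0.26174384]
0.06 ((0.00046464428305625916, -0.0023999977856874466), (0.04758600518107414, 0.08039852231740952), 87.50297546386719)
0.066 ((0.0006709359586238861, -0.003222087398171425), (0.03986893594264984, 0.0805589109659195), 86.08984375)
-0.02 [-0.0387  0.0387] 0.2617
-0.015 [-0.0393  0.0392] 0.2589
-0.01 [-0.0382  0.0381] 0.2547
-0.005 [-0.0392  0.0392] 0.2506
0.0 [-0.023   0.0197] 0.0745
0.005 [-0.0229  0.0206] 0.0738
0.01 [-0.0227  0.0202] 0.0726
0.015 [-0.0225  0.0205] 0.0698
0.02 [-0.0222  0.0203] 0.0662
fixed jaw [[-0.0242 -0.0599  0.0607]
 [ 0.0227 -0.0329  0.0669]]
slide jaw [[-0.0242  0.0322  0.0604]
 [ 0.0224  0.0587  0.0654]]
```

Rims sit symmetrically with near-zero yaw and top at 74 mm, as they must. Descending to pinch the upper rims.

Emit:
carry_out:
  translation:
    - [0, 0.0005, -0.03]
    - [0, 0.001, -0.06]
    - [0, 0.001, -0.09]
    - [0, 0.001, -0.11]
    - [0, 0.001, -0.125]
    - [0, 0.001, -0.132]
    - [0, 0.001, -0.132]
    - [0, 0.001, -0.132]
    - [0, 0.001, -0.132]
    - [0, 0.001, -0.132]
    - [0, 0.001, -0.132]
    - [0, 0.001, -0.132]
  rot:
    - [0, 0, 0]
    - [0, 0, 0]
    - [0, 0, 0]
    - [0, 0, 0]
    - [0, 0, 0]
    - [0, 0, 0]
    - [0, 0, 0]
    - [0, 0, 0]
    - [0, 0, 0]
    - [0, 0, 0]
    - [0, 0, 0]
    - [0, 0, 0]
  jaw: [0, 0, 0, 0, 0, 0, 0, 60, 255, 255, 255, 255]

```text
time: 2.57
position: [0.5895, 0.0221, 0.0408]
tool_rot: [-0.001, 0.777, -0.63, 0.001]
force: [-1.3, 1.3, 5.8]
opening: 0.503
grasp_force: 60.8
```

Emit:
carry_out:
  translation:
    - [0, 0, 0]
    - [0, 0, 0]
    - [0, 0, 0]
    - [0, 0, 0]
    - [0, 0, 0]
    - [0, 0, 0]
  rot:
    - [0, 0, 0]
    - [0, 0, 0]
    - [0, 0, 0]
    - [0, 0, 0]
    - [0, 0, 0]
    - [0, 0, 0]
  jaw: [255, 255, 255, 255, 255, 255]

```text
time: 3.07
position: [0.5895, 0.0221, 0.0408]
tool_rot: [-0.001, 0.777, -0.63, 0.001]
force: [-1.0, 1.3, 6.3]
opening: 0.505
grasp_force: 60.8
```

Gripped at 43 mm opening with 61 N. Lifting.

Emit:
carry_out:
  translation:
    - [0, 0, 0.004]
    - [0, 0, 0.012]
    - [0, 0, 0.024]
    - [0, 0, 0.04]
    - [0, 0, 0.06]
    - [0, 0, 0.08]
    - [0, 0, 0.09]
    - [0, 0, 0.09]
    - [0, 0, 0.09]
  rot:
    - [0, 0, 0]
    - [0, 0, 0]
    - [0, 0, 0]
    - [0, 0, 0]
    - [0, 0, 0]
    - [0, 0, 0]
    - [0, 0, 0]
    - [0, 0, 0]
    - [0, 0, 0]
  jaw: [255, 255, 255, 255, 255, 255, 255, 255, 255]

```text
time: 3.82
position: [0.5883, 0.0221, 0.1291]
tool_rot: [-0.0, 0.776, -0.63, -0.0]
force: [0.5, 0.5, -1.5]
opening: 0.501
grasp_force: 60.8
```

Emit:
carry_out:
  translation:
    - [0, 0, 0]
    - [0, 0, 0]
    - [0, 0, 0]
    - [0, 0, 0]
    - [0, 0, 0]
    - [0, 0, 0]
    - [0, 0, 0]
    - [0, 0, 0]
    - [0, 0, 0]
    - [0, 0, 0]
    - [0, 0, 0]
    - [0, 0, 0]
  rot:
    - [0, 0, 4]
    - [0, 0, 9]
    - [0, 0, 15]
    - [0, 0, 21]
    - [0, 0, 27]
    - [0, 0, 33]
    - [0, 0, 39]
    - [0, 0, 45]
    - [0, 0, 51]
    - [0, 0, 56]
    - [0, 0, 59]
    - [0, 0, 60]
  jaw: [255, 255, 255, 255, 255, 255, 255, 255, 255, 255, 255, 255]

```text
time: 4.82
position: [0.5874, 0.0218, 0.1273]
tool_rot: [0.0, 0.988, -0.156, -0.002]
force: [0.4, 0.1, -1.0]
opening: 0.506
grasp_force: 60.8
```

Emit:
carry_out:
  translation:
    - [0, 0, 0]
    - [0, 0, 0]
    - [0, 0, 0]
    - [0, 0, 0]
    - [0, 0, 0]
    - [0, 0, 0]
    - [0, 0, 0]
    - [0, 0, 0]
    - [0, 0, 0]
    - [0, 0, 0]
    - [0, 0, 0]
    - [0, 0, 0]
  rot:
    - [0, 0, 4]
    - [0, 0, 9]
    - [0, 0, 15]
    - [0, 0, 21]
    - [0, 0, 27]
    - [0, 0, 33]
    - [0, 0, 39]
    - [0, 0, 45]
    - [0, 0, 51]
    - [0, 0, 56]
    - [0, 0, 59]
    - [0, 0, 60]
  jaw: [255, 255, 255, 255, 255, 255, 255, 255, 255, 255, 255, 255]

```text
time: 5.82
position: [0.5878, 0.0218, 0.128]
tool_rot: [-0.0, 0.934, 0.358, -0.001]
force: [1.0, 0.6, -1.3]
opening: 0.505
grasp_force: 60.8
```

Emit:
carry_out:
  translation:
    - [0, 0, 0]
    - [0, 0, 0]
    - [0, 0, 0]
    - [0, 0, 0]
    - [0, 0, 0]
    - [0, 0, 0]
    - [0, 0, 0]
    - [0, 0, 0]
    - [0, 0, 0]
    - [0, 0, 0]
    - [0, 0, 0]
    - [0, 0, 0]
  rot:
    - [0, 0, 4]
    - [0, 0, 9]
    - [0, 0, 15]
    - [0, 0, 21]
    - [0, 0, 27]
    - [0, 0, 33]
    - [0, 0, 39]
    - [0, 0, 45]
    - [0, 0, 50]
    - [0, 0, 53]
    - [0, 0, 55]
    - [0, 0, 55]
  jaw: [255, 255, 255, 255, 255, 255, 255, 255, 255, 255, 255, 255]

```text
time: 6.82
position: [0.588, 0.0219, 0.1284]
tool_rot: [-0.001, 0.664, 0.748, -0.001]
force: [-1.0, 1.2, -0.4]
opening: 0.507
grasp_force: 60.8
```

Run:
```python
from h import *
s=r.state();print(s["position"],s["tool_rot"],s["qpos"],s["opening"],s["grasp_force"])
c=r.camera_info("wrist");p,d=r.grab_frame("wrist")
np.savez("w1.npz",p=p,d=d,T=c["extrinsics"],K=c["camera_matrix"],D=c["dist"])
q,_=r.grab_frame("scene")
a=cv2.resize(q[150:310,230:430],(400,320))
cv2.imwrite("pics/w1.png",np.hstack([cv2.resize(p,(400,320)),a])[:,:,::-1])
```

```text
[0.58798638 0.02187311 0.12839793] [-5.10846231e-04  6.63604627e-01  7.48083097e-01 -5.64511988e-04] [ 3.02515199e-01  3.80221116e-01  2.02773729e-02 -3.11687801e-04
 -1.21234704e+00  2.95872882e+00] 0.5066135102168999 60.75606822967529
```

View pics/w1.png

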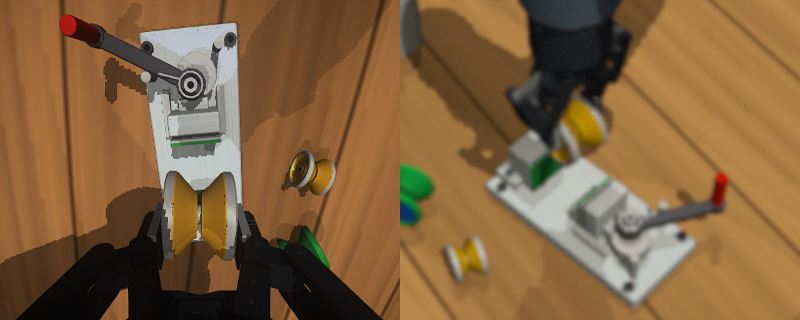

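Turned 175°, still gripped: wrist shows the yo-yo at (200,215), scene shows it clear above the jig. Check its sideways offset before lowering.

Run:
```python
from h import *
from scipy.optimize import least_squares
f=np.load("w1.npz");c=dict(camera_matrix=f["K"],dist=f["D"],extrinsics=f["T"]);P=pts(c,f["d"]);h,s,v=np.moveaxis(hsv(f["p"]),-1,0)
y=np.array([-.205,.979]);x=np.array([.979,.205]);o=np.array([.5886,.0205])
J=np.dstack([(P[...,:2]-o)@x,(P[...,:2]-o)@y,P[...,2]])
m=(abs(J[...,0])<.021)&(abs(J[...,1])<.035)&(J[...,2]>.1)&(J[...,2]<.18)&(f["d"]>0)&(v>70)
# rotate to tool frame (yaw -5deg)
a=np.radians(-5.05);X=J[m];u=X[:,0]*np.cos(a)+X[:,1]*np.sin(a);w=-X[:,0]*np.sin(a)+X[:,1]*np.cos(a)
for lo,hi in((-.021,-.0165),(.0165,.021)):
    k=(u>lo)&(u<hi);W,Z=w[k],X[k,2]
    g=least_squares(lambda t:np.hypot(W-t[0],Z-t[1])-.028,[0,.135],loss="soft_l1",f_scale=.0005);print(k.sum(),W.min(),W.max(),Z.max(),g.x,np.median(abs(g.fun)))
s=r.state();print("tcp jig",(s["position"][:2]-o)@x,(s["position"][:2]-o)@y,s["position"][2])
gg=(h>40)&(h<90)&(s is not None)&(f["p"][...,1]>90)&(J[...,2]>.03)&(J[...,2]<.07)&(abs(J[...,0])<.03)
print("green",gg.sum(),np.percentile(J[gg],[2,50,98],axis=0).round(4) if gg.sum() else 0)
```

```text
1039 -0.015393015265606817 0.03253458323509613 0.16110069702534702 [0.00401565 0.13281743] 0.00031425640971360566
1075 -0.014491669028849529 0.032123491943605004 0.1623768227707899 [0.00347322 0.13280565] 0.00032173062767709357
tcp jig -0.0001754638618304801 0.0014648603120301952 0.12865613313698182
green 2094 [[-0.0229 -0.0551  0.0357]
 [ 0.0009  0.0496  0.0638]
 [ 0.0217  0.0687  0.0657]]
```

Yo-yo is 3.7 mm to +y of the seat, and 87 mm too high, so I'm correcting and lowering.

Emit:
carry_out:
  translation:
    - [0.0008, -0.0036, 0]
    - [0.0008, -0.0036, -0.015]
    - [0.0008, -0.0036, -0.03]
    - [0.0008, -0.0036, -0.045]
    - [0.0008, -0.0036, -0.058]
    - [0.0008, -0.0036, -0.068]
    - [0.0008, -0.0036, -0.075]
    - [0.0008, -0.0036, -0.08]
    - [0.0008, -0.0036, -0.083]
    - [0.0008, -0.0036, -0.084]
    - [0.0008, -0.0036, -0.084]
    - [0.0008, -0.0036, -0.084]
  rot:
    - [0, 0, 0]
    - [0, 0, 0]
    - [0, 0, 0]
    - [0, 0, 0]
    - [0, 0, 0]
    - [0, 0, 0]
    - [0, 0, 0]
    - [0, 0, 0]
    - [0, 0, 0]
    - [0, 0, 0]
    - [0, 0, 0]
    - [0, 0, 0]
  jaw: [255, 255, 255, 255, 255, 255, 255, 255, 255, 255, 255, 255]

```text
time: 7.92
position: [0.5897, 0.0184, 0.0459]
tool_rot: [0.0, 0.663, 0.748, 0.0]
force: [1.1, 0.8, -0.5]
opening: 0.509
grasp_force: 60.8
```

Emit:
carry_out:
  translation:
    - [0, 0, -0.001]
    - [0, 0, -0.002]
    - [0, 0, -0.003]
    - [0, 0, -0.004]
    - [0, 0, -0.0045]
    - [0, 0, -0.0045]
    - [0, 0, -0.0045]
  rot:
    - [0, 0, 0]
    - [0, 0, 0]
    - [0, 0, 0]
    - [0, 0, 0]
    - [0, 0, 0]
    - [0, 0, 0]
    - [0, 0, 0]
  jaw: [255, 255, 255, 255, 255, 255, 255]

```text
time: 8.5
position: [0.5893, 0.0183, 0.0409]
tool_rot: [0.0, 0.663, 0.748, -0.0]
force: [-0.7, 0.1, 0.4]
opening: 0.504
grasp_force: 60.9
```

Emit:
carry_out:
  translation:
    - [0, 0, -0.0007]
    - [0, 0, -0.0012]
    - [0, 0, -0.0012]
    - [0, 0, -0.0012]
  rot:
    - [0, 0, 0]
    - [0, 0, 0]
    - [0, 0, 0]
    - [0, 0, 0]
  jaw: [255, 255, 255, 255]

```text
time: 8.83
position: [0.5893, 0.0183, 0.0408]
tool_rot: [0.0, 0.663, 0.748, 0.0]
force: [-3.3, 0.4, 8.4]
opening: 0.506
grasp_force: 61.8
```

It is on the floor with 8 N contact. I'll open slowly, then check.

Emit:
carry_out:
  translation:
    - [0, 0, 0.0005]
    - [0, 0, 0.0005]
    - [0, 0, 0.0005]
    - [0, 0, 0.0005]
    - [0, 0, 0.0005]
    - [0, 0, 0.0005]
    - [0, 0, 0.0005]
    - [0, 0, 0.0005]
  rot:
    - [0, 0, 0]
    - [0, 0, 0]
    - [0, 0, 0]
    - [0, 0, 0]
    - [0, 0, 0]
    - [0, 0, 0]
    - [0, 0, 0]
    - [0, 0, 0]
  jaw: [118, 112, 104, 90, 60, 30, 0, 0]

```text
time: 9.5
position: [0.5893, 0.0183, 0.04]
tool_rot: [0.0, 0.663, 0.748, -0.0]
force: [-0.1, 0.1, -0.7]
opening: 0.998
grasp_force: 0.0
```

Emit:
carry_out:
  translation:
    - [0, 0, 0]
    - [0, 0, 0.005]
    - [0, 0, 0.02]
    - [0, 0, 0.04]
    - [0, 0, 0.07]
    - [0, 0, 0.1]
    - [0, 0, 0.13]
    - [0, 0, 0.14]
    - [0, 0, 0.14]
    - [0, 0, 0.14]
  rot:
    - [0, 0, 0]
    - [0, 0, 0]
    - [0, 0, 0]
    - [0, 0, 0]
    - [0, 0, 0]
    - [0, 0, 0]
    - [0, 0, 0]
    - [0, 0, 0]
    - [0, 0, 0]
    - [0, 0, 0]
  jaw: [0, 0, 0, 0, 0, 0, 0, 0, 0, 0]

```text
time: 10.33
position: [0.5893, 0.0185, 0.1805]
tool_rot: [0.0, 0.663, 0.748, 0.001]
force: [0.0, 0.6, -0.0]
opening: 1.003
grasp_force: 0.0
```

Run:
```python
from h import *
s=r.state();print(s["time"],s["position"],s["qpos"],s["opening"])
c=r.camera_info("wrist");p,d=r.grab_frame("wrist");P=pts(c,d)
cv2.imwrite("pics/w2.png",p[:,:,::-1])
h,sa,v=np.moveaxis(hsv(p),-1,0)
y=np.array([-.205,.979]);x=np.array([.979,.205]);o=np.array([.5886,.0205])
J=np.dstack([(P[...,:2]-o)@x,(P[...,:2]-o)@y,P[...,2]])
m=(abs(J[...,0])<.035)&(abs(J[...,1])<.03)&(J[...,2]>.06)&(J[...,2]<.08)&(d>0)&~((h>40)&(h<90)&(sa>80))
R=cv2.minAreaRect(J[m][:,:2].astype(np.float32));print(R,J[m].max(0))
for b in np.arange(-.02,.021,.005):
    k=J[m&(abs(J[...,1]-b)<.003)]
    if len(k)>5: print(round(b,3),np.percentile(k[:,0],[1,99]).round(4),k[:,2].max().round(4))
red=((h<6)|(h>174))&(sa>170)&(J[...,2]>.045)&(J[...,2]<.1)
print("red",red.sum(),P[red].mean(0),P[red&(J[...,2]>.091)].mean(0) if (red&(J[...,2]>.091)).any() else 0)
```

```text
10.3333 [0.58932853 0.01853231 0.18052192] [ 2.96082323e-01  3.51202551e-01  1.13387592e-01 -4.95770365e-04
 -1.33172246e+00  2.96566481e+00] 1.0027048775820582
((0.0008926708251237869, 0.00026016682386398315), (0.04750850796699524, 0.044038474559783936), 83.90270233154297) [0.02491209 0.02530188 0.07459939]
-0.02 [-0.0227  0.0209] 0.069
-0.015 [-0.0226  0.0209] 0.0718
-0.01 [-0.0217  0.0218] 0.0737
-0.005 [-0.0211  0.022 ] 0.0746
0.0 [-0.0211  0.0223] 0.0746
0.005 [-0.0205  0.0234] 0.0744
0.01 [-0.02    0.0238] 0.0742
0.015 [-0.019   0.0245] 0.0723
0.02 [-0.0188  0.0247] 0.0698
red 689 [0.4828478  0.13039189 0.08474238] [0.48120592 0.13041717 0.09236799]
```

View pics/w2.png

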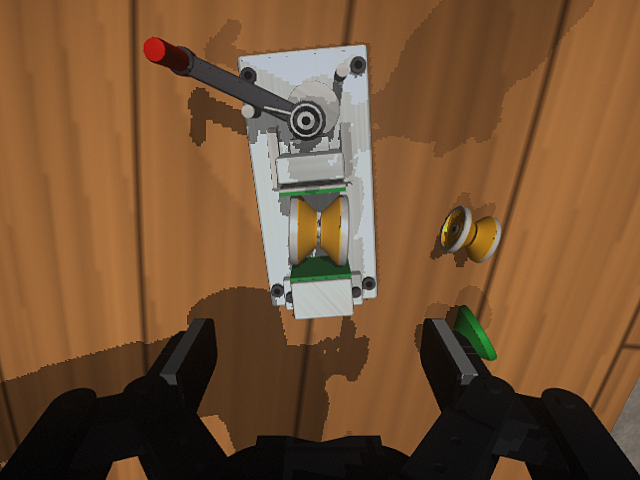

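The yo-yo is seated: x ≈ +1 mm, y ≈ +1 mm, top at 74 mm, axle about −0.1 rad, blue cap no longer on the far side. The handle is still at rest at (0.481, 0.131), as predicted. I move over it with the fingers closing along its tangent.

Emit:
carry_out:
  translation:
    - [-0.009, 0.009, 0]
    - [-0.018, 0.019, 0]
    - [-0.027, 0.028, 0]
    - [-0.036, 0.038, 0]
    - [-0.045, 0.047, 0]
    - [-0.054, 0.056, 0]
    - [-0.063, 0.066, 0]
    - [-0.072, 0.075, 0]
    - [-0.081, 0.085, 0]
    - [-0.09, 0.094, 0]
    - [-0.1, 0.104, 0]
    - [-0.108, 0.1125, 0]
  rot:
    - [0, 0, -5]
    - [0, 0, -12]
    - [0, 0, -19]
    - [0, 0, -26]
    - [0, 0, -33]
    - [0, 0, -40]
    - [0, 0, -47]
    - [0, 0, -54]
    - [0, 0, -61]
    - [0, 0, -68]
    - [0, 0, -75]
    - [0, 0, -80]
  jaw: [0, 0, 0, 0, 0, 0, 0, 0, 0, 0, 0, 0]

```text
time: 11.38
position: [0.4797, 0.1309, 0.1784]
tool_rot: [0.0, 0.99, 0.144, -0.002]
force: [-0.5, 0.7, -0.4]
opening: 1.0
grasp_force: 0.0
```

Emit:
carry_out:
  translation:
    - [0, 0, 0]
    - [0, 0, 0]
    - [0, 0, 0]
    - [0, 0, 0]
    - [0, 0, 0]
    - [0, 0, 0]
    - [0, 0, 0]
    - [0, 0, 0]
  rot:
    - [0, 0, -6]
    - [0, 0, -12]
    - [0, 0, -18]
    - [0, 0, -24]
    - [0, 0, -30]
    - [0, 0, -35]
    - [0, 0, -35]
    - [0, 0, -35]
  jaw: [0, 0, 0, 0, 0, 0, 0, 0]

```text
time: 12.05
position: [0.4806, 0.1305, 0.1789]
tool_rot: [0.001, 0.988, -0.156, -0.001]
force: [0.6, 0.1, 0.8]
opening: 1.001
grasp_force: 0.0
```

Run:
```python
from h import *
s=r.state();q=s["tool_rot"];print(s["position"],q,s["qpos"],"tooly",np.degrees(2*np.arctan2(q[2],q[1]))-90)
c=r.camera_info("wrist");p,d=r.grab_frame("wrist");P=pts(c,d);h,sa,v=np.moveaxis(hsv(p),-1,0)
red=((h<6)|(h>174))&(sa>170)&(P[...,2]>.045)&(P[...,2]<.1)
print("red",red.sum(),P[red].mean(0)); t=red&(P[...,2]>.09)
if t.any(): print("cap",P[t].mean(0))
```

```text
[0.48062148 0.13054704 0.17889298] [ 7.09824595e-04  9.87736629e-01 -1.56124554e-01 -9.85187632e-04] [ 5.80225530e-01  1.77434114e-01 -1.25822667e-01 -2.85811774e-04
 -1.26995270e+00  6.77123854e-01] tooly -107.9640583611643
red 493 [0.48338064 0.1298634  0.08397842]
cap [0.48137498 0.13034655 0.09212543]
```

Aligned over the handle to within 1 mm. Descending 121 mm and closing.

Emit:
carry_out:
  translation:
    - [0.0005, 0, -0.03]
    - [0.0005, 0, -0.06]
    - [0.0005, 0, -0.09]
    - [0.0005, 0, -0.11]
    - [0.0005, 0, -0.121]
    - [0.0005, 0, -0.121]
    - [0.0005, 0, -0.121]
    - [0.0005, 0, -0.121]
    - [0.0005, 0, -0.121]
    - [0.0005, 0, -0.121]
    - [0.0005, 0, -0.121]
    - [0.0005, 0, -0.121]
  rot:
    - [0, 0, 0]
    - [0, 0, 0]
    - [0, 0, 0]
    - [0, 0, 0]
    - [0, 0, 0]
    - [0, 0, 0]
    - [0, 0, 0]
    - [0, 0, 0]
    - [0, 0, 0]
    - [0, 0, 0]
    - [0, 0, 0]
    - [0, 0, 0]
  jaw: [0, 0, 0, 0, 0, 80, 160, 200, 255, 255, 255, 255]

```text
time: 13.1
position: [0.482, 0.1306, 0.06]
tool_rot: [0.0, 0.988, -0.157, 0.0]
force: [-2.4, -0.7, 5.7]
opening: 0.145
grasp_force: 58.5
```

Emit:
carry_out:
  translation:
    - [0, 0, 0]
    - [0, 0, 0]
    - [0, 0, 0]
    - [0, 0, 0]
  rot:
    - [0, 0, 0]
    - [0, 0, 0]
    - [0, 0, 0]
    - [0, 0, 0]
  jaw: [255, 255, 255, 255]

```text
time: 13.43
position: [0.482, 0.1306, 0.06]
tool_rot: [0.0, 0.988, -0.157, 0.0]
force: [-2.6, -1.6, 5.6]
opening: 0.149
grasp_force: 58.5
```

Run:
```python
import numpy as np
p=np.array([.5716,.1017]);f=lambda a:p+.095*np.array([np.cos(np.radians(161.85-a)),np.sin(np.radians(161.85-a))])
for a0,st in((0,4),(43,4)):
    print([[*(f(a0+min(st*i,43))-f(a0)).round(4).tolist(),0] for i in range(1,13)])
```

```text
[[0.0023, 0.0062, 0], [0.005, 0.0123, 0], [0.0081, 0.0181, 0], [0.0117, 0.0237, 0], [0.0156, 0.0291, 0], [0.0198, 0.0342, 0], [0.0245, 0.0389, 0], [0.0294, 0.0433, 0], [0.0346, 0.0474, 0], [0.0401, 0.0511, 0], [0.0444, 0.0536, 0], [0.0444, 0.0536, 0]]
[[0.0059, 0.003, 0], [0.012, 0.0056, 0], [0.0183, 0.0077, 0], [0.0247, 0.0094, 0], [0.0312, 0.0107, 0], [0.0378, 0.0115, 0], [0.0444, 0.0118, 0], [0.0511, 0.0116, 0], [0.0577, 0.0111, 0], [0.0642, 0.01, 0], [0.0691, 0.0089, 0], [0.0691, 0.0089, 0]]
```

Handle gripped. Swinging the first 43° along the arc, turning with the arm.

Emit:
carry_out:
  translation:
    - [0.0023, 0.0062, 0.001]
    - [0.005, 0.0123, 0.001]
    - [0.0081, 0.0181, 0.001]
    - [0.0117, 0.0237, 0.001]
    - [0.0156, 0.0291, 0.001]
    - [0.0198, 0.0342, 0.001]
    - [0.0245, 0.0389, 0.001]
    - [0.0294, 0.0433, 0.001]
    - [0.0346, 0.0474, 0.001]
    - [0.0401, 0.0511, 0.001]
    - [0.0444, 0.0536, 0.001]
    - [0.0444, 0.0536, 0.001]
  rot:
    - [0, 0, -4]
    - [0, 0, -8]
    - [0, 0, -12]
    - [0, 0, -16]
    - [0, 0, -20]
    - [0, 0, -24]
    - [0, 0, -28]
    - [0, 0, -32]
    - [0, 0, -36]
    - [0, 0, -40]
    - [0, 0, -43]
    - [0, 0, -43]
  jaw: [255, 255, 255, 255, 255, 255, 255, 255, 255, 255, 255, 255]

```text
time: 14.43
position: [0.5259, 0.1834, 0.06]
tool_rot: [0.001, 0.861, -0.509, -0.0]
force: [-2.9, -5.7, 5.2]
opening: 0.144
grasp_force: 59.9
```

Emit:
carry_out:
  translation:
    - [0.0059, 0.003, 0]
    - [0.012, 0.0056, 0]
    - [0.0183, 0.0077, 0]
    - [0.0247, 0.0094, 0]
    - [0.0312, 0.0107, 0]
    - [0.0378, 0.0115, 0]
    - [0.0444, 0.0118, 0]
    - [0.0511, 0.0116, 0]
    - [0.0577, 0.0111, 0]
    - [0.0642, 0.01, 0]
    - [0.0665, 0.0095, 0]
    - [0.0665, 0.0095, 0]
  rot:
    - [0, 0, -4]
    - [0, 0, -8]
    - [0, 0, -12]
    - [0, 0, -16]
    - [0, 0, -20]
    - [0, 0, -24]
    - [0, 0, -28]
    - [0, 0, -32]
    - [0, 0, -36]
    - [0, 0, -40]
    - [0, 0, -42]
    - [0, 0, -42]
  jaw: [255, 255, 255, 255, 255, 255, 255, 255, 255, 255, 255, 255]

```text
time: 15.43
position: [0.591, 0.1927, 0.06]
tool_rot: [-0.002, -0.621, 0.783, 0.0]
force: [-8.3, -4.0, 6.4]
opening: 0.144
grasp_force: 60.1
```

Run:
```python
from h import *
s=r.state();a=s["position"][:2]-[.5716,.1017];print(s["position"],s["force"],"r",np.hypot(*a),"swing",161.85-np.degrees(np.arctan2(a[1],a[0])),"of 85.9; ftq",s["ft_torque"])
```

```text
[0.59102103 0.19268333 0.06000811] [-8.25843159 -3.9592446   6.35229524] r 0.09303302208658569 swing 83.89935052228273 of 85.9; ftq [-1.09502047  2.47715631  0.13557777]
```

Force matches the spring, about 2° short of the stop. Pushing on in small steps to feel the stop.

Emit:
carry_out:
  translation:
    - [0.001, -0.0005, 0]
    - [0.002, -0.001, 0]
    - [0.003, -0.0015, 0]
    - [0.004, -0.002, 0]
    - [0.005, -0.0022, 0]
    - [0.005, -0.0022, 0]
    - [0.005, -0.0022, 0]
  rot:
    - [0, 0, -1]
    - [0, 0, -1]
    - [0, 0, -1]
    - [0, 0, -1]
    - [0, 0, -1]
    - [0, 0, -1]
    - [0, 0, -1]
  jaw: [255, 255, 255, 255, 255, 255, 255]

```text
time: 16.02
position: [0.5938, 0.192, 0.06]
tool_rot: [-0.003, -0.616, 0.788, 0.002]
force: [-14.0, 2.5, 10.2]
opening: 0.146
grasp_force: 60.7
```

Run:
```python
from h import *
s=r.state();a=s["position"][:2]-[.5716,.1017];print(s["time"],s["position"],s["force"],"r",np.hypot(*a),"swing",161.85-np.degrees(np.arctan2(a[1],a[0])),s["opening"],s["grasp_force"])
p,d=r.grab_frame("scene");q,_=r.grab_frame("top")
a=cv2.resize(p[190:310,260:420],(400,300),interpolation=cv2.INTER_CUBIC);b=cv2.resize(q[210:315,265:405],(400,300),interpolation=cv2.INTER_CUBIC)
cv2.imwrite("pics/e.png",np.hstack([a,b])[:,:,::-1])
```

```text
16.0167 [0.59378833 0.19201075 0.05999088] [-13.99625484   2.45571806  10.2312787 ] r 0.09299652903299084 swing 85.65351878157632 0.14622484411315023 60.73483049869537
```

View pics/e.png

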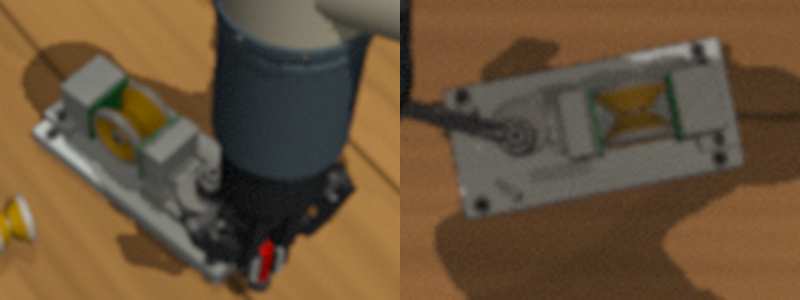

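The screw face with its dark socket (at (118,135)) now looks to the far side. The jaw is closed on the yo-yo, and 14 N against 7.6 N of spring means the arm is on its stop. Settle briefly and hand in.

Emit:
carry_out:
  translation:
    - [0.0005, 0, 0]
    - [0.0005, 0, 0]
    - [0.0005, 0, 0]
    - [0.0005, 0, 0]
    - [0.0005, 0, 0]
  rot:
    - [0, 0, 0]
    - [0, 0, 0]
    - [0, 0, 0]
    - [0, 0, 0]
    - [0, 0, 0]
  jaw: [255, 255, 255, 255, 255]

```text
time: 16.53
position: [0.5939, 0.192, 0.06]
tool_rot: [-0.003, -0.616, 0.788, 0.002]
force: [-16.4, 1.4, 10.1]
opening: 0.143
grasp_force: 60.9
```

```bash
python3 -c "
from station import r
s=r.state();print(s['position'],s['force'],s['grasp_force'])
print(r.sign_off())"
```

```text
[0.59385244 0.19196375 0.05997973] [-16.38128963   1.35255289  10.07980347] 60.89830219745636
the job is handed in; nothing more can be done
None
```

The job is handed in at 16.5 s, with no verdict returned: the yo-yo is turned with its axle-screw face to your side and clamped in the jig, and the gripper is still holding the cam arm on its stop; the cup, top and axle were never approached.

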